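Open the latched battery door of a tester with a pin vice

TASK

The flat cells in the tester clamped face down in the small vice are due for a change. Take the pin vice from the driver rack, push the recessed release button of the battery door down gently with its pin and, keeping it down, slide the door fully open with the pin. Then put the pin vice back upright in the rack hole it came from, seated on its collar, and leave the other things where they are.

Things in the scene. Friction and masses are not known exactly. Their poses are not given: they have to be found in the camera images.
- pin_vice: Pin vice, a slim tool upright in one of two rack holes. Origin: on its axis, underside of its steel collar (20 mm across, 4 mm thick) that rests on the rack plate; z up. Below: 12 mm nose, chuck tapering to 7 mm down to z = -26 mm, then a 4 mm round pin, firmly clamped but each time set differently: its tip is 44 to 56 mm below the origin (not measured; find by feel). 70 to 115 g.
- pin_vice_grip (a point): Middle of the pin vice's knurled aluminium handle, 31 mm above its origin. The handle is round, 13 mm across, from 4 to 58 mm above the origin, with a domed steel cap (16 mm across) up to 69 mm.
- nut_driver: Bystander in the other rack hole: driver with a fatter black ribbed plastic handle (22 mm across, 58 mm tall above the plate) and 10 mm shaft, too thick for the release hole. Origin: underside of its collar, z up.
- driver_rack: Fixed grey sheet-steel rack, 48 x 168 mm, origin at the centre of its underside, z up. Top plate 6 mm thick, upper face at z = 72 mm, with three 14 mm holes along its y at -50, 0 and +50 mm. The +50 hole holds a fixed red screwdriver (22 mm across, 72 mm tall above the plate), the others the pin vice and the nut driver.
- tester: Grey handheld tester, case 150 x 80 mm, clamped face down in a low vice fixed to the bench. Origin: centre of the vice's underside, z up, x the way the door opens. Case x = -75 to 75 mm, its back at z = 46 mm; vice y = -95 to 79 mm, lower. Only the pin vice may touch the tester, not fingers or hand, and bears on it (door and button included) with at most 25 N: more breaks the latch.
- release_hole (a point): Centre of the mouth of the release hole, in the upper face of the sliding battery door (z up, x the way it opens; moves with the door; at x = 26, y = 0 mm of the tester when shut). Round, 8 mm across, 1 mm chamfer, through the 6 mm thick door. The door is 62 x 60 mm, flush with the case back, with an arrow and ribs on the opening side of the hole.
- button_top (a point): Centre of the flat top of the black release button (7 mm across) inside the hole, 3 mm below the door face when up.
- release_button (a joint): How far the button is pressed: 0 up, 0.005 m at its bottom stop. Spring: 2 N at first touch, 5 N at 3 mm, 7 N at the bottom. The latch is free when it is pressed more than 3 mm; it binds if the door is pushed sideways before the button is down.
- battery_door (a joint): How far the door has slid open along the tester's x: 0 shut, 0.040 m fully open at its end stop. It drags with about 3 N and stays where left. The latch stops it after 1 mm, a second tooth at 15 mm if the button is up there: keep it down beyond 22 mm. Pin on the hole's wall: 2 mm off the hole's centre.
- side_cutters: Bystander: red-handled side cutters lying on the bench, 148 mm long.
- flux_bottle: Bystander: small dark bottle with a long cap, 25 mm across, 79 mm tall.
- fuse_carton: Bystander: small flat carton, 48 x 72 x 22 mm.

How it is judged:
By the outcome, as a careful person would: the job done as asked, in the order asked, and still so for the second after the job is handed in, with the robot touching nothing.
It also fails if it takes over 72 s, if anything falls off the work surface, if the arm or the gripper's body presses on something with over 40 N, if the wrist force passes 120 N, or if a joint passes its speed limit or range.

ROBOT

A 6-joint arm with a two-finger parallel gripper is mounted at the origin on a cart in front of the work surface, level with it; the furniture and walls round the work are solid. World frame = base frame: x ahead of the robot, y to its left, z up, the work surface at z = 0. Lengths are in m, angles in rad, forces in N, time in s.
With the tool pointing down it reaches from about 0.35 to 0.975 m from the base axis. Payload 4.9 kg.
Tool frame: the origin (TCP) lies at the very end of the fingers, on their centre line; the grasp point (between the pads) lies 19 mm behind it; z points along the fingers, y is the line along which they close (so a half turn about z gives the same grasp; the last joint's range is limited). The gripper opens to 85 mm and grips with 20 to 120 N. Pads are 22 mm wide; open, the fingers measure 114 mm over their backs; the gripper's body (76 mm by 85 mm) begins 54 mm behind the grasp point. The pads swing forward as they close: fully open they stand 13 mm farther back than shut.
Start: joints at [1.136, 0.053, 1.613, -0, 1.476, -0.119], TCP at [0.194, 0.594, 0.231] pointing down, gripper open.
Joint ranges: [-3.01, 3.01], [-1.01, 2.22], [0.06, 2.58], [-1.02, 4.17], [0.09, 2.62], [-3.14, 3.14]. Speed limits (rad/s): [2.57, 2.57, 3.14, 3.14, 3.14, 3.14].

INTERFACE

Orientations are given as a unit quaternion [w, x, y, z].
In Python, from plant import manip gives the robot as it stands.
- The arm moves only by the tool play_rows, never from a script. Its argument "series" is a list that holds one entry, the list of rows, each a list of 7 numbers: the shift along the world's x, y, z in m, then the turn, a rotation vector about the world's x, y, z in degrees, then the opening, from 0 (shut) to 1 (fully open). In form: [[[dx, dy, dz, rx, ry, rz, grip], ...]]. A call has 1 to 10 rows; each row shifts and turns the commanded pose from where the row before left it; what a row does not reach is not made up. A row lasts 1/10 s, in which the tool goes at most 50 mm and 8.59 degrees, less where a joint would pass 70% of its speed; a pose out of reach is approached as far as the arm can. A call with a gripper value outside its range is refused whole. The fingers move at their own pace and stop on an object; the grip force is fixed at half the most. Time passes only in rows, so rows that do not move let the fingers close. It gives the time, the measured TCP pose, the force, the opening and the grip force at its end, in the units of the state.
- manip.state(): the state, without advancing time (a new reading comes with each control period).
- manip.grab_frame(name): name is "side" or "top" or "wrist"; returns a dict with "frame" (400x640x3 uint8, blue, green, red), "mtx" (3x3 intrinsics, pixels), "k1" (the pictures are not rectified: a ray, as slopes to the right and down, at radius r is drawn at 1 + k1 r^2 times it, then the intrinsics apply), "R" (3x3) and "t" (3): a world point X has camera coordinates R X + t. Camera axes: x right, y down, z forward; pixel columns grow to the right and rows downward; lengths in m; the calibration is good to about 2 mm. A picture is of the moment at which its call begins. There is no depth.
- manip.job_done(): hands the job in; it is judged then, once.
The state is a dict: "time": time; "joint_pos": joint angles; "joint_vel": joint speeds; "joint_efforts": joint torques, N m; "tool_pos": TCP position; "tool_rot": TCP orientation; "contact_force": force on the tool from outside, world axes, zero at the start; "ft_torque": the same for the moment, N m; "gripper_width": opening from 0.0 (shut) to 1.0 (fully open); "grasp_force": force on a finger pad.
Only numpy, scipy, OpenCV 4.12 (cv2) and the standard library are available. Lean on these libraries where they do the work, as an engineer would, in place of code of your own. Each camera call takes 0.05 s, during which the arm holds its last target. There are 200 camera calls.

## Working session

There is one attempt and no reset: what is moved stays moved. The work goes in short steps, Python scripts to look and compute and a tool call to move; the robot and the scene stay as the last step left them, time stands still between calls to the robot, and variables do not carry over. Pictures are saved under pics/ and viewed, at most 10 in all, crops included, and the job is handed in when it is done.

Besides the shell and the picture viewer there is one more tool, called after ">>>" as name(argument=value, ...) on one line, values as JSON. play_rows: Moves the arm, as the interface text tells. Its arguments: {"type":"object","properties":{"series":{"type":"array"}},"required":["series"]}

```bash
mkdir -p pics; ls; cat > h.py <<'E'
import numpy as np, cv2
from plant import manip
def grab(n,fn=None):
    f=manip.grab_frame(n)
    if fn: cv2.imwrite('pics/'+fn,f['frame'])
    np.savez('pics/%s.npz'%n,**{k:np.array(f[k]) for k in('mtx','k1','R','t')})
    return f
def proj(f,X):
    c=np.array(f['R'])@np.array(X,float)+np.array(f['t']).ravel(); s=c[:2]/c[2]
    s=s*(1+float(f['k1'])*(s@s)); return (np.array(f['mtx'])@[*s,1])[:2]
def ray(f,u,v):
    d=np.linalg.inv(np.array(f['mtx']))@[u,v,1]; d=d[:2]; s=d.copy()
    for _ in range(30): s=d/(1+float(f['k1'])*(s@s))
    R=np.array(f['R']); return -R.T@np.array(f['t']).ravel(), R.T@np.array([*s,1])
def at_z(f,u,v,z):
    o,d=ray(f,u,v); return o+d*(z-o[2])/d[2]
def cal(n): return dict(np.load('pics/%s.npz'%n))
def tri(a,pa,b,pb):
    A=np.zeros((3,3));y=np.zeros(3)
    for f,p in((a,pa),(b,pb)):
        o,d=ray(f,*p);d/=np.linalg.norm(d);P=np.eye(3)-np.outer(d,d);A+=P;y+=P@o
    return np.linalg.solve(A,y)
E
python3 - <<'E'
from h import *
fs=[grab(n,n+'0.png') for n in('top','side')]
s=manip.state();print(s)
for f in fs: print(np.round(-np.array(f['R']).T@np.array(f['t']).ravel(),3), np.array(f['R'])[2])
E
```

```text
pics
{'time': 0.1, 'joint_pos': array([ 1.13601519e+00,  5.33004566e-02,  1.61417065e+00, -2.73778313e-06,
        1.47603455e+00, -1.19013975e-01]), 'joint_vel': array([ 0.00090583, -0.00137257, -0.00211112,  0.00075746,  0.00053457,
        0.00075315]), 'joint_efforts': array([ 3.13040482e-04, -3.94905603e+01, -3.71361780e+01, -1.29383898e-04,
        3.93668481e-03,  8.91059301e-06]), 'tool_pos': array([0.19385407, 0.59356716, 0.23017168]), 'tool_rot': array([-2.60171299e-04,  1.57228265e-01,  9.87561825e-01, -9.20441305e-04]), 'contact_force': array([ 1.07129325, -0.16367394,  0.26684109]), 'ft_torque': array([-0.01059795, -0.02071061, -0.02654958]), 'grasp_force': 0.0, 'gripper_width': 0.9970847252333566}
[0.421 0.05  1.115] [ 0.13576232  0.0120369  -0.99066831]
[0.614 0.874 0.725] [-0.04429832 -0.78265    -0.62088376]
```

View pics/top0.png

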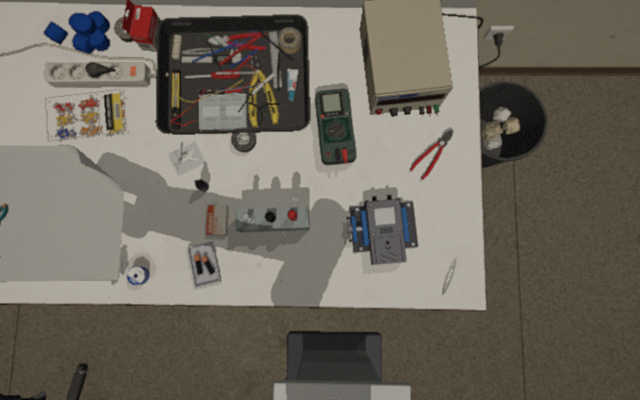

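View pics/side0.png

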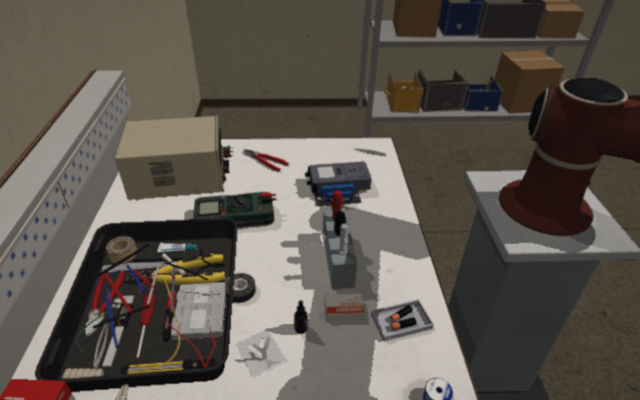

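```bash
python3 - <<'E'
from h import *
t=cv2.imread('pics/top0.png');s=cv2.imread('pics/side0.png')
r=lambda im,x,y,w,h:cv2.resize(im[y:y+h,x:x+w],(400,300),interpolation=cv2.INTER_CUBIC)
cv2.imwrite('pics/c1.png',np.vstack([np.hstack([r(t,230,175,88,66),r(t,340,185,88,66)]),np.hstack([r(s,290,180,120,90),r(s,290,140,100,75)])]))
f=cal('top')
for n,p,z in(('pin',(250,215),.1),('nut',(270,215),.13),('red',(292,214),.14),('tester',(388,230),.046)):print(n,at_z(f,*p,z))
E
```

```text
pin [0.53061654 0.212898   0.1       ]
nut [0.52793386 0.16458009 0.13      ]
red [0.5296201 0.1160954 0.14     ]
tester [ 0.50531377 -0.10338028  0.046     ]
```

View pics/c1.png

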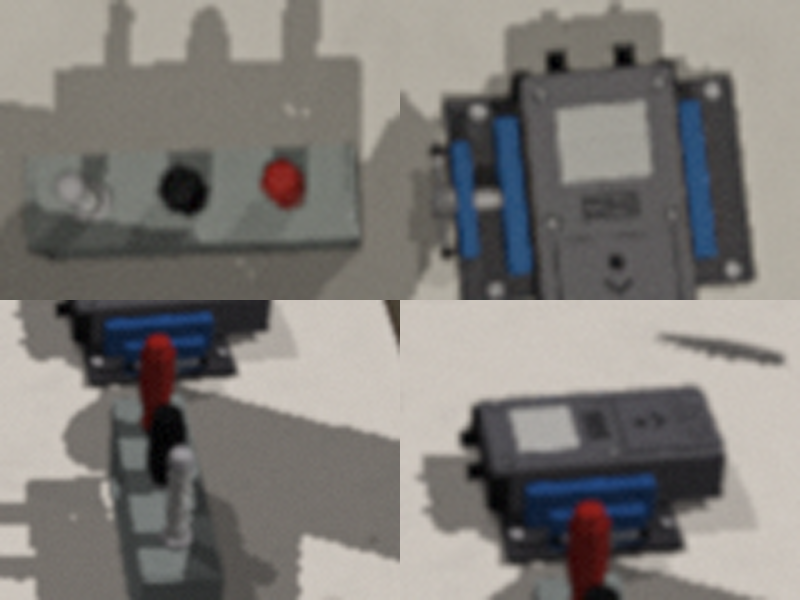

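```bash
python3 - <<'E'
from h import *
from scipy.spatial.transform import Rotation as Ro
f=cal('top');s=cal('side')
print('cap',at_z(f,245,216.1,.139),'collar',at_z(f,250.5,219.6,.076),'hole',at_z(f,387.7,242.6,.046))
# rack corners top face / tester case corners
C=lambda x,y,x0,y0:(x0+x*.22,y0+y*.22)
for n,p,z in(('rack TL',C(28,155,230,175),.072),('TR',C(358,150,230,175),.072),('BL',C(28,248,230,175),.072),('BR',C(358,242,230,175),.072),
 ('t TL',C(122,78,340,185),.046),('t TR',C(275,66,340,185),.046)):print(n,at_z(f,*p,z))
print('side cap',tri(f,(245,216.1),s,(290+180*.3,180+152*.3)),'hole tri',tri(f,(387.7,242.6),s,(290+238*.25,140+121*.25)))
w=grab('wrist');st=manip.state()
q=st['tool_rot'];T=Ro.from_quat([*q[1:],q[0]])
c=-np.array(w['R']).T@np.array(w['t']).ravel()
print('cam in tool',T.inv().apply(c-st['tool_pos']),T.inv().as_matrix()@np.array(w['R']).T,w['mtx'],w['k1'])
E
```

```text
cap [0.52389155 0.21733213 0.139     ] collar [0.52262593 0.21523683 0.076     ] hole [ 0.47587481 -0.10245506  0.046     ]
rack TL [0.54691643 0.24978702 0.072     ]
TR [0.5516011 0.0823251 0.072    ]
BL [0.49967838 0.24795819 0.072     ]
BR [0.50485148 0.08154694 0.072     ]
t TL [ 0.57052498 -0.05398247  0.046     ]
t TR [ 0.57782446 -0.13333653  0.046     ]
side cap [0.52433553 0.21694107 0.14061636] hole tri [ 0.47648595 -0.10253942  0.04631396]
cam in tool [ 0.06801405  0.00019034 -0.14184434] [[-1.70569505e-04 -9.62847171e-01 -2.70046841e-01]
 [ 9.99999954e-01 -2.31432418e-04  1.93538837e-04]
 [-2.48845916e-04 -2.70046796e-01  9.62847167e-01]] [[321.40626803   0.         314.71144916]
 [  0.         321.40626803 206.72432409]
 [  0.           0.           1.        ]] -0.050165239992672105
```

>>> play_rows(series=[[[0.03,-0.034,0.001,0,0,-6.72,0.7],[0.03,-0.034,0.001,0,0,-6.72,0.7],[0.03,-0.034,0.001,0,0,-6.72,0.7],[0.03,-0.034,0.001,0,0,-6.72,0.7],[0.03,-0.034,0.001,0,0,-6.72,0.7],[0.03,-0.034,0.001,0,0,-6.72,0.7],[0.03,-0.034,0.001,0,0,-6.72,0.7],[0.03,-0.034,0.001,0,0,-6.72,0.7],[0.03,-0.034,0.001,0,0,-6.72,0.7],[0.03,-0.034,0.001,0,0,-6.72,0.7]]])

```text
time: 1.15
tool_pos: [0.4949, 0.2524, 0.2411]
tool_rot: [-0.0, 0.679, 0.734, -0.0]
contact_force: [-0.7, 1.1, -0.4]
gripper_width: 0.705
grasp_force: 0.0
```

>>> play_rows(series=[[[0.015,-0.015,0,0,0,0,0.7],[0.014,-0.022,0,0,0,0,0.7],[0,0,0,0,0,0,0.7],[0,0,0,0,0,0,0.7]]])

```text
time: 1.55
tool_pos: [0.523, 0.2168, 0.2409]
tool_rot: [-0.0, 0.678, 0.735, -0.0]
contact_force: [-0.1, -0.7, -0.6]
gripper_width: 0.703
grasp_force: 0.0
```

```bash
python3 - <<'E'
from h import *
w=grab('wrist','w1.png');st=manip.state();print(st['time'],st['tool_pos'],st['tool_rot'],st['contact_force'],st['joint_pos'])
for X in((.523,.216,.141),(.523,.216,.076),(.525,.165,.13)):print(proj(w,X))
E
```

```text
1.6 [0.52269469 0.21736097 0.24095759] [-3.80357297e-04  6.77474119e-01  7.35546488e-01 -1.93226098e-04] [-0.42657271  0.06658279 -0.56240296] [ 2.62421839e-01 -9.25072842e-02  1.73994903e+00  4.37534203e-04
  1.49488419e+00  1.80238660e-01]
[314.14302157 208.72293075]
[314.28721027 190.43036677]
[311.72746694 262.22700927]
```

View pics/w1.png

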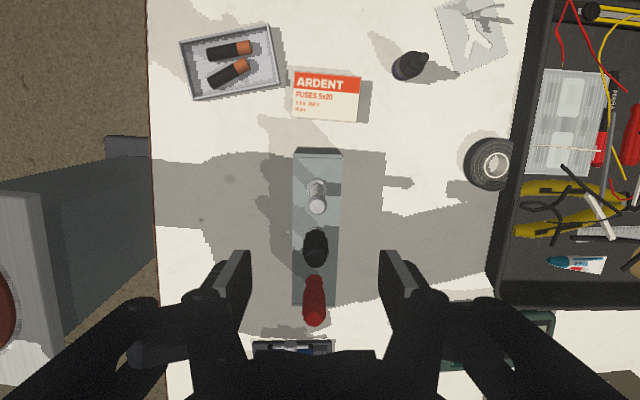

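```bash
python3 - <<'E'
from h import *
im=cv2.imread('pics/w1.png')
cv2.imwrite('pics/c2.png',cv2.resize(im[140:340,260:380],(360*1,600),interpolation=cv2.INTER_CUBIC))
E
```

```text
(no output)
```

View pics/c2.png

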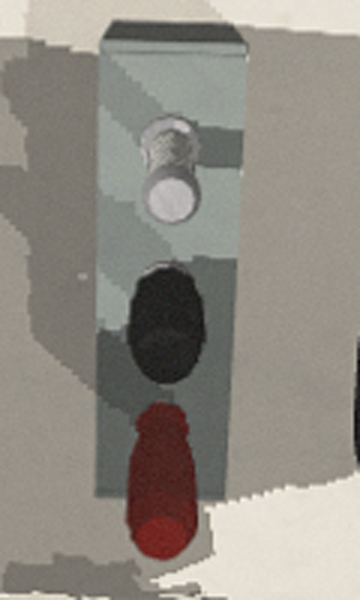

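>>> play_rows(series=[[[0.0023,0.0005,-0.034,0,0,0,0.7],[0,0,-0.04,0,0,0,0.7],[0,0,-0.04,0,0,0,0.6],[0,0,-0.03,0,0,0,0.5],[0,0,-0.01,0,0,0,0.4],[0,0,0,0,0,0,0.3]]])

```text
time: 2.2
tool_pos: [0.5237, 0.2181, 0.0857]
tool_rot: [-0.001, 0.677, 0.736, -0.001]
contact_force: [-0.7, 0.2, 0.8]
gripper_width: 0.305
grasp_force: 0.0
```

>>> play_rows(series=[[[0,0,0,0,0,0,0.2],[0,0,0,0,0,0,0.1],[0,0,0,0,0,0,0],[0,0,0,0,0,0,0],[0,0,0,0,0,0,0]]])

```text
time: 2.7
tool_pos: [0.526, 0.2182, 0.0896]
tool_rot: [0.0, 0.677, 0.736, 0.001]
contact_force: [-4.8, 1.5, 6.4]
gripper_width: 0.14
grasp_force: 58.4
```

>>> play_rows(series=[[[-0.0007,0,0.003,0,0,0,0],[0,0,0.007,0,0,0,0],[0,0,0,0,0,0,0],[0,0,0,0,0,0,0]]])

```text
time: 3.1
tool_pos: [0.5252, 0.2176, 0.0978]
tool_rot: [0.0, 0.678, 0.736, 0.001]
contact_force: [-0.5, -0.3, -1.3]
gripper_width: 0.135
grasp_force: 58.3
```

```bash
python3 - <<'E'
from h import *
st=manip.state();print({k:np.round(v,4) for k,v in st.items()})
E
```

```text
{'time': np.float64(3.1), 'joint_pos': array([ 2.6190e-01,  3.8700e-02,  1.8595e+00, -2.0000e-04,  1.2419e+00,
        1.8000e-01]), 'joint_vel': array([-0.0001,  0.0061,  0.009 ,  0.0008,  0.0021, -0.0007]), 'joint_efforts': array([ 3.53000e-02, -3.63011e+01, -3.45200e+01,  8.40000e-03,
        5.80000e-03,  2.00000e-04]), 'tool_pos': array([0.5252, 0.2176, 0.0978]), 'tool_rot': array([5.000e-04, 6.775e-01, 7.355e-01, 6.000e-04]), 'contact_force': array([-0.5394, -0.3356, -1.3449]), 'ft_torque': array([ 0.0089, -0.0001, -0.0401]), 'grasp_force': np.float64(58.3467), 'gripper_width': np.float64(0.1355)}
```

>>> play_rows(series=[[[0,0,0.03,0,0,0,0],[0,0,0.04,0,0,0,0],[0,0,0.045,0,0,0,0],[-0.005,-0.02,0.037,0,0,0,0],[-0.006,-0.04,0,0,0,0,0],[-0.007,-0.045,0,0,0,0,0],[-0.007,-0.045,0,0,0,0,0],[-0.007,-0.045,0,0,0,0,0],[-0.007,-0.045,0,0,0,0,0],[-0.006,-0.04,0,0,0,0,0]]])

```text
time: 4.1
tool_pos: [0.4791, -0.0644, 0.2492]
tool_rot: [0.0, 0.678, 0.735, -0.0]
contact_force: [0.3, -0.5, -1.0]
gripper_width: 0.132
grasp_force: 59.9
```

>>> play_rows(series=[[[-0.004,-0.03,-0.02,0,0,0,0],[0,-0.01,-0.035,0,0,0,0],[0,0,-0.03,0,0,0,0],[0,0,-0.01,0,0,0,0],[0,0,0,0,0,0,0],[0,0,0,0,0,0,0]]])

```text
time: 4.7
tool_pos: [0.4765, -0.1025, 0.1557]
tool_rot: [0.001, 0.677, 0.736, 0.0]
contact_force: [0.2, 0.2, -0.2]
gripper_width: 0.133
grasp_force: 59.9
```

```bash
python3 - <<'E'
from h import *
w=grab('wrist','w2.png');st=manip.state();print(st['time'],st['tool_pos'],st['contact_force'])
p=st['tool_pos']
for d in(0,.0176,.056,.0616,.0736):print(d,proj(w,p-[0,0,d]))
print(proj(w,(.476,-.1025,.046)))
im=w['frame'];cv2.imwrite('pics/c3.png',cv2.resize(im[110:310,215:415],(600,600),interpolation=cv2.INTER_CUBIC))
E
```

```text
4.75 [ 0.47695527 -0.10251481  0.15634287] [ 0.1388464  -0.09599026 -0.51996843]
0 [314.5901965  264.65935399]
0.0176 [314.52651802 250.0661839 ]
0.056 [314.42344639 226.40729838]
0.0616 [314.41139335 223.6376029 ]
0.0736 [314.38751051 218.14761632]
[313.15566082 204.24874062]
```

View pics/c3.png

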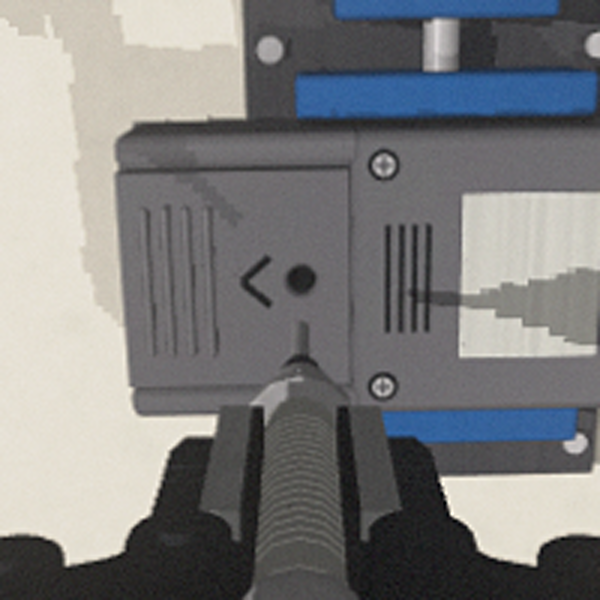

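>>> play_rows(series=[[[0,0.0015,-0.01,0,0,0,0],[0,0,-0.012,0,0,0,0],[0,0,-0.008,0,0,0,0],[0,0,0,0,0,0,0],[0,0,0,0,0,0,0]]])

```text
time: 5.25
tool_pos: [0.4754, -0.1008, 0.1238]
tool_rot: [-0.0, 0.677, 0.736, -0.0]
contact_force: [0.2, -0.5, -0.2]
gripper_width: 0.137
grasp_force: 59.9
```

```bash
python3 - <<'E'
from h import *
w=grab('wrist','w3.png');st=manip.state();print(st['time'],st['tool_pos'],st['contact_force'])
p=st['tool_pos']
for d in(.0616,.07,.0736):print(d,proj(w,p-[0,0,d]))
print(proj(w,(.4777,-.1015,.046)))
im=w['frame'];cv2.imwrite('pics/c4.png',cv2.resize(im[160:260,265:365],(600,600),interpolation=cv2.INTER_CUBIC))
E
```

```text
5.3 [ 0.47576424 -0.1009544   0.12430647] [-0.14773545  0.62267377  0.35581011]
0.0616 [314.54703558 223.81369552]
0.07 [314.55790118 219.92277349]
0.0736 [314.56232029 218.34048825]
[317.19773438 217.27986232]
```

View pics/c4.png

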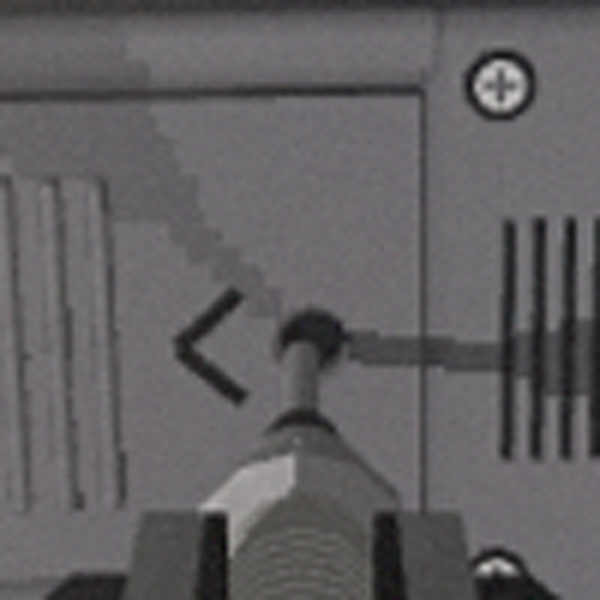

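>>> play_rows(series=[[[0.0012,0,-0.003,0,0,0,0],[0,0,-0.003,0,0,0,0],[0,0,0,0,0,0,0],[0,0,0,0,0,0,0]]])

```text
time: 5.7
tool_pos: [0.4769, -0.1009, 0.1182]
tool_rot: [-0.0, 0.677, 0.736, -0.0]
contact_force: [0.6, 0.1, -0.9]
gripper_width: 0.14
grasp_force: 59.9
```

>>> play_rows(series=[[[0,0,-0.001,0,0,0,0],[0,0,-0.001,0,0,0,0],[0,0,0,0,0,0,0]]])

```text
time: 6.0
tool_pos: [0.4768, -0.1009, 0.1161]
tool_rot: [-0.0, 0.677, 0.736, -0.0]
contact_force: [0.4, 0.1, -1.7]
gripper_width: 0.137
grasp_force: 59.9
```

>>> play_rows(series=[[[0,0,-0.001,0,0,0,0],[0,0,-0.001,0,0,0,0],[0,0,0,0,0,0,0]]])

```text
time: 6.3
tool_pos: [0.477, -0.101, 0.1145]
tool_rot: [0.0, 0.677, 0.736, 0.0]
contact_force: [-1.1, 0.1, 1.3]
gripper_width: 0.134
grasp_force: 60.1
```

>>> play_rows(series=[[[0,0,-0.001,0,0,0,0],[0,0,0,0,0,0,0],[0,0,0,0,0,0,0]]])

```text
time: 6.6
tool_pos: [0.4771, -0.101, 0.1136]
tool_rot: [0.0, 0.677, 0.736, 0.0]
contact_force: [-0.4, -0.3, 2.0]
gripper_width: 0.136
grasp_force: 60.1
```

>>> play_rows(series=[[[0,0,-0.001,0,0,0,0],[0,0,0,0,0,0,0],[0,0,0,0,0,0,0]]])

```text
time: 6.9
tool_pos: [0.4771, -0.101, 0.1125]
tool_rot: [0.0, 0.677, 0.736, 0.0]
contact_force: [-0.7, -0.2, 2.0]
gripper_width: 0.135
grasp_force: 60.2
```

>>> play_rows(series=[[[0,0,-0.001,0,0,0,0],[0,0,0,0,0,0,0],[0,0,0,0,0,0,0]]])

```text
time: 7.2
tool_pos: [0.4771, -0.101, 0.1115]
tool_rot: [0.0, 0.677, 0.736, 0.0]
contact_force: [-0.6, 0.6, 4.2]
gripper_width: 0.135
grasp_force: 60.3
```

>>> play_rows(series=[[[0,0,-0.001,0,0,0,0],[0,0,0,0,0,0,0],[0,0,0,0,0,0,0]]])

```text
time: 7.5
tool_pos: [0.4771, -0.101, 0.1105]
tool_rot: [0.0, 0.677, 0.736, 0.0]
contact_force: [-1.1, 0.0, 4.6]
gripper_width: 0.135
grasp_force: 60.3
```

>>> play_rows(series=[[[0,0,-0.001,0,0,0,0],[0,0,0,0,0,0,0],[0,0,0,0,0,0,0]]])

```text
time: 7.8
tool_pos: [0.4771, -0.101, 0.1097]
tool_rot: [0.0, 0.677, 0.736, 0.0]
contact_force: [-0.9, -0.0, 4.8]
gripper_width: 0.133
grasp_force: 60.4
```

>>> play_rows(series=[[[0,0,-0.001,0,0,0,0],[0,0,0,0,0,0,0],[0,0,0,0,0,0,0]]])

```text
time: 8.1
tool_pos: [0.4773, -0.1011, 0.1091]
tool_rot: [0.0, 0.677, 0.736, 0.0]
contact_force: [-2.2, -0.0, 7.0]
gripper_width: 0.137
grasp_force: 60.7
```

>>> play_rows(series=[[[-0.001,-0.0001,-0.0003,0,0,0,0],[-0.001,-0.0001,0,0,0,0,0],[-0.001,-0.0001,0,0,0,0,0],[-0.001,-0.0001,0,0,0,0,0],[0,0,0,0,0,0,0]]])

```text
time: 8.6
tool_pos: [0.4747, -0.1014, 0.1093]
tool_rot: [0.002, 0.678, 0.735, 0.002]
contact_force: [2.6, 0.1, 6.2]
gripper_width: 0.136
grasp_force: 60.6
```

>>> play_rows(series=[[[-0.001,-0.0001,0,0,0,0,0],[-0.001,-0.0001,0,0,0,0,0],[-0.001,-0.0001,0,0,0,0,0],[0,0,0,0,0,0,0]]])

```text
time: 9.0
tool_pos: [0.4717, -0.1017, 0.1093]
tool_rot: [0.002, 0.678, 0.735, 0.002]
contact_force: [1.6, 0.0, 6.7]
gripper_width: 0.135
grasp_force: 60.6
```

>>> play_rows(series=[[[-0.0015,-0.00014,0,0,0,0,0],[-0.0015,-0.00014,0,0,0,0,0],[-0.0015,-0.00014,0,0,0,0,0],[-0.0015,-0.00014,0,0,0,0,0],[-0.0015,-0.00014,0,0,0,0,0],[-0.0015,-0.00014,0,0,0,0,0],[0,0,0,0,0,0,0]]])

```text
time: 9.7
tool_pos: [0.4626, -0.1026, 0.1093]
tool_rot: [0.002, 0.678, 0.735, 0.002]
contact_force: [2.6, 0.7, 5.7]
gripper_width: 0.136
grasp_force: 60.6
```

>>> play_rows(series=[[[-0.0015,-0.00014,0,0,0,0,0],[-0.0015,-0.00014,0,0,0,0,0],[-0.0015,-0.00014,0,0,0,0,0],[-0.0015,-0.00014,0,0,0,0,0],[-0.0015,-0.00014,0,0,0,0,0],[-0.0015,-0.00014,0,0,0,0,0],[-0.0015,-0.00014,0,0,0,0,0],[0,0,0,0,0,0,0]]])

```text
time: 10.5
tool_pos: [0.4521, -0.1036, 0.1093]
tool_rot: [0.002, 0.678, 0.735, 0.001]
contact_force: [2.2, 0.4, 6.4]
gripper_width: 0.137
grasp_force: 60.6
```

>>> play_rows(series=[[[-0.0015,-0.00014,0,0,0,0,0],[-0.0015,-0.00014,0,0,0,0,0],[-0.0015,-0.00014,0,0,0,0,0],[-0.0015,-0.00014,0,0,0,0,0],[-0.0015,-0.00014,0,0,0,0,0],[-0.0015,-0.00014,0,0,0,0,0],[-0.0015,-0.00014,0,0,0,0,0],[-0.0015,-0.00014,0,0,0,0,0],[-0.0015,-0.00014,0,0,0,0,0],[0,0,0,0,0,0,0]]])

```text
time: 11.5
tool_pos: [0.4386, -0.1049, 0.1093]
tool_rot: [0.002, 0.678, 0.735, 0.001]
contact_force: [2.3, 0.5, 5.8]
gripper_width: 0.135
grasp_force: 60.6
```

>>> play_rows(series=[[[-0.001,-0.0001,0,0,0,0,0],[-0.001,-0.0001,0,0,0,0,0],[-0.001,-0.0001,0,0,0,0,0],[0,0,0,0,0,0,0],[0,0,0,0,0,0,0]]])

```text
time: 12.0
tool_pos: [0.4361, -0.1052, 0.1095]
tool_rot: [0.002, 0.678, 0.735, 0.002]
contact_force: [3.0, 1.2, 5.6]
gripper_width: 0.14
grasp_force: 60.6
```

>>> play_rows(series=[[[-0.001,-0.0001,0,0,0,0,0],[0,0,0,0,0,0,0],[0,0,0,0,0,0,0]]])

```text
time: 12.3
tool_pos: [0.4354, -0.1056, 0.1098]
tool_rot: [0.003, 0.678, 0.735, 0.002]
contact_force: [3.6, 0.2, 5.9]
gripper_width: 0.14
grasp_force: 60.8
```

>>> play_rows(series=[[[-0.001,-0.0001,0,0,0,0,0],[0,0,0,0,0,0,0],[0,0,0,0,0,0,0]]])

```text
time: 12.6
tool_pos: [0.4345, -0.1057, 0.1098]
tool_rot: [0.003, 0.678, 0.735, 0.002]
contact_force: [4.2, -0.0, 6.3]
gripper_width: 0.137
grasp_force: 60.7
```

>>> play_rows(series=[[[-0.001,-0.0001,0,0,0,0,0],[0,0,0,0,0,0,0],[0,0,0,0,0,0,0]]])

```text
time: 12.9
tool_pos: [0.4339, -0.1058, 0.11]
tool_rot: [0.004, 0.678, 0.735, 0.002]
contact_force: [4.8, 1.0, 6.5]
gripper_width: 0.137
grasp_force: 60.8
```

```bash
python3 - <<'E'
from h import *
st=manip.state();print(st['tool_pos'],st['tool_rot'],st['contact_force'],st['ft_torque'])
E
```

```text
[ 0.43386135 -0.10583691  0.10999672] [0.00351323 0.67758906 0.7354287  0.00231141] [4.80328006 1.02259513 6.52928494] [ 0.09510488 -1.13791464 -0.00929355]
```

>>> play_rows(series=[[[0.0015,0.0001,0,0,0,0,0],[0.0015,0.0001,0,0,0,0,0],[0.001,0.0001,0,0,0,0,0],[0,0,0,0,0,0,0],[0,0,0,0,0,0,0]]])

```text
time: 13.4
tool_pos: [0.4366, -0.1055, 0.1094]
tool_rot: [0.002, 0.678, 0.736, 0.001]
contact_force: [1.6, 0.8, 6.8]
gripper_width: 0.137
grasp_force: 60.6
```

>>> play_rows(series=[[[0,0,0.002,0,0,0,0],[0,0,0.004,0,0,0,0],[0,0,0.008,0,0,0,0],[0,0,0.015,0,0,0,0],[0,0,0.015,0,0,0,0],[0,0,0,0,0,0,0],[0,0,0,0,0,0,0]]])

```text
time: 14.1
tool_pos: [0.4348, -0.105, 0.152]
tool_rot: [0.0, 0.677, 0.736, -0.0]
contact_force: [0.0, -0.0, -1.3]
gripper_width: 0.136
grasp_force: 59.9
```

```bash
python3 - <<'E'
from h import *
w=grab('wrist','w4.png');st=manip.state();print(st['time'],st['tool_pos'],st['tool_rot'],st['contact_force'])
p=st['tool_pos'];d=np.array([-.996,-.092,0])
for s in(0,.03,.038,.04):print(s,proj(w,np.array([.4777,-.1015,.046])+s*d))
for d in (.0176,.0715):print(proj(w,p-[0,0,d]))
im=w['frame'];cv2.imwrite('pics/c5.png',cv2.resize(im[110:310,215:415],(600,600),interpolation=cv2.INTER_CUBIC))
E
```

```text
14.15 [ 0.43444371 -0.10483157  0.1513919 ] [-5.05333390e-04  6.77493081e-01  7.35528948e-01 -1.91292282e-04] [-0.00800883 -0.1117817  -1.73763903]
0 [367.7526842  205.57542725]
0.03 [330.3371815  205.94726766]
0.038 [320.34580559 206.0467069 ]
0.04 [317.84780467 206.07157769]
[313.19630003 248.63901597]
[313.50160465 218.18616259]
```

View pics/c5.png

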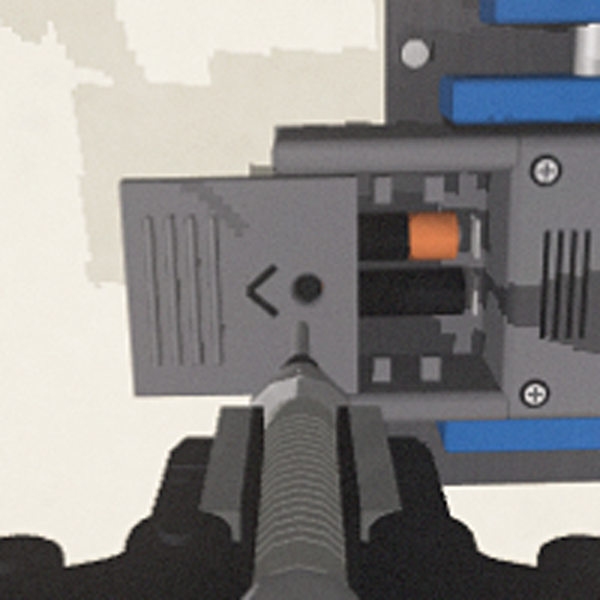

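```bash
python3 - <<'E'
from h import *
w=cal('wrist')  # only intrinsics matter; heights differ slightly
def rel(hole,sc,camz,tx):
    f=dict(w); R=np.array(w['R']); c=-R.T@w['t'].ravel(); c[2]+=camz; f['t']=-R@c
    P=lambda p: at_z(f,215+p[0]/3,110+p[1]/3,.046)[:2]
    s=[P(p) for p in sc]; return P(hole)-(s[0]+s[1])/2, np.linalg.norm(s[0]-s[1])
for dz in(0.0,.004,.0050,.006):
  a=rel((301,279),[(383.5,165),(382,386)],dz,0);b=rel((307,289),[(546,172),(535,394)],0,0)
  print(dz,a,b,np.linalg.norm(a[0]-b[0]))
E
```

```text
0.0 (array([-0.02170875, -0.00177887]), np.float64(0.06091306737262914)) (array([-0.06224245, -0.00578389]), np.float64(0.061636166898008035)) 0.04073108355909764
0.004 (array([-0.0220589 , -0.00180756]), np.float64(0.0618955535824741)) (array([-0.06224245, -0.00578389]), np.float64(0.061636166898008035)) 0.0403798122330131
0.005 (array([-0.02214643, -0.00181473]), np.float64(0.06214117513493536)) (array([-0.06224245, -0.00578389]), np.float64(0.061636166898008035)) 0.040291994536577024
0.006 (array([-0.02223397, -0.0018219 ]), np.float64(0.06238679668739656)) (array([-0.06224245, -0.00578389]), np.float64(0.061636166898008035)) 0.04020417689488311
```

>>> play_rows(series=[[[0,0,0.04,0,0,0,0],[0,0.01,0.04,0,0,0,0],[0.006,0.03,0.018,0,0,0,0],[0.012,0.04,0,0,0,0,0],[0.012,0.045,0,0,0,0,0],[0.012,0.045,0,0,0,0,0],[0.012,0.045,0,0,0,0,0],[0.012,0.045,0,0,0,0,0],[0.012,0.04,0,0,0,0,0],[0.01,0.02,0,0,0,0,0]]])

```text
time: 15.15
tool_pos: [0.5223, 0.2179, 0.2484]
tool_rot: [-0.001, 0.676, 0.737, -0.001]
contact_force: [-1.1, -0.2, -1.7]
gripper_width: 0.135
grasp_force: 59.9
```

>>> play_rows(series=[[[0.002,0.003,-0.02,0,0,0,0],[0,0,-0.03,0,0,0,0],[0,0,-0.025,0,0,0,0],[0,0,0,0,0,0,0],[0,0,0,0,0,0,0],[0,0,0,0,0,0,0]]])

```text
time: 15.75
tool_pos: [0.5258, 0.2181, 0.1767]
tool_rot: [0.001, 0.678, 0.735, 0.001]
contact_force: [0.7, 0.9, -0.7]
gripper_width: 0.136
grasp_force: 59.9
```

```bash
python3 - <<'E'
from h import *
P=[]
for _ in range(3):
    w=grab('wrist','w5.png');st=manip.state();P.append(st['tool_pos'])
print(st['time'],np.round(P,4),st['tool_rot'],st['contact_force'])
E
```

```text
15.9 [[0.526  0.2182 0.1771]
 [0.526  0.2182 0.1771]
 [0.5259 0.2182 0.1769]] [0.00080404 0.67751884 0.73550386 0.00128274] [ 0.07316848 -0.20009315 -0.74126808]
```

>>> play_rows(series=[[[-0.0006,-0.0006,-0.015,0,0,0,0],[0,0,-0.02,0,0,0,0],[0,0,-0.015,0,0,0,0],[0,0,-0.008,0,0,0,0],[0,0,0,0,0,0,0],[0,0,0,0,0,0,0],[0,0,0,0,0,0,0]]])

```text
time: 16.6
tool_pos: [0.5251, 0.2176, 0.1181]
tool_rot: [0.001, 0.677, 0.736, 0.001]
contact_force: [0.9, 0.5, -0.6]
gripper_width: 0.133
grasp_force: 59.9
```

>>> play_rows(series=[[[0,0,-0.005,0,0,0,0],[0,0,-0.005,0,0,0,0],[0,0,-0.005,0,0,0,0],[0,0,0,0,0,0,0],[0,0,0,0,0,0,0]]])

```text
time: 17.1
tool_pos: [0.5241, 0.2173, 0.1017]
tool_rot: [-0.0, 0.677, 0.736, -0.0]
contact_force: [0.4, 1.3, -0.6]
gripper_width: 0.137
grasp_force: 59.9
```

>>> play_rows(series=[[[0.0006,0,-0.003,0,0,0,0],[0,0,-0.003,0,0,0,0],[0,0,-0.003,0,0,0,0],[0,0,0,0,0,0,0],[0,0,0,0,0,0,0]]])

```text
time: 17.6
tool_pos: [0.5248, 0.2174, 0.0928]
tool_rot: [-0.0, 0.677, 0.736, -0.0]
contact_force: [0.7, 0.1, 0.1]
gripper_width: 0.132
grasp_force: 59.9
```

>>> play_rows(series=[[[0,0,-0.001,0,0,0,0],[0,0,-0.001,0,0,0,0],[0,0,0,0,0,0,0]]])

```text
time: 17.9
tool_pos: [0.5248, 0.2174, 0.0909]
tool_rot: [-0.0, 0.677, 0.736, -0.0]
contact_force: [-0.1, -0.4, -1.2]
gripper_width: 0.137
grasp_force: 59.9
```

>>> play_rows(series=[[[0,0,-0.001,0,0,0,0],[0,0,0,0,0,0,0],[0,0,0,0,0,0,0]]])

```text
time: 18.2
tool_pos: [0.5249, 0.2174, 0.09]
tool_rot: [-0.0, 0.677, 0.736, 0.0]
contact_force: [-0.1, -0.0, -0.4]
gripper_width: 0.131
grasp_force: 59.9
```

>>> play_rows(series=[[[0,0,-0.001,0,0,0,0],[0,0,0,0,0,0,0],[0,0,0,0,0,0,0]]])

```text
time: 18.5
tool_pos: [0.5251, 0.2175, 0.0897]
tool_rot: [0.0, 0.677, 0.736, 0.0]
contact_force: [-3.2, -0.4, 4.7]
gripper_width: 0.135
grasp_force: 60.4
```

>>> play_rows(series=[[[0,0,-0.001,0,0,0,0],[0,0,0,0,0,0,0],[0,0,0,0,0,0,0]]])

```text
time: 18.8
tool_pos: [0.5252, 0.2175, 0.0897]
tool_rot: [0.0, 0.677, 0.736, 0.0]
contact_force: [-5.2, -1.5, 10.2]
gripper_width: 0.136
grasp_force: 61.1
```

>>> play_rows(series=[[[0,0,0.001,0,0,0,0.15],[0,0,0,0,0,0,0.3],[0,0,0,0,0,0,0.45],[0,0,0,0,0,0,0.6],[0,0,0,0,0,0,0.7],[0,0,0,0,0,0,0.7]]])

```text
time: 19.4
tool_pos: [0.5248, 0.2174, 0.0888]
tool_rot: [-0.0, 0.677, 0.736, -0.0]
contact_force: [-0.2, 0.4, -1.3]
gripper_width: 0.701
grasp_force: 0.0
```

>>> play_rows(series=[[[0,0,0.01,0,0,0,0.7],[0,0,0.03,0,0,0,0.7],[0,0,0.04,0,0,0,0.7],[0,0,0.04,0,0,0,0.7],[0,0,0.03,0,0,0,0.7],[0,0,0,0,0,0,0.7],[0,0,0,0,0,0,0.7]]])

```text
time: 20.1
tool_pos: [0.5254, 0.2176, 0.2406]
tool_rot: [0.001, 0.677, 0.736, 0.001]
contact_force: [-0.8, 0.2, -1.1]
gripper_width: 0.695
grasp_force: 0.0
```

```bash
python3 - <<'E'
from h import *
w=grab('wrist');s=grab('side');t=grab('top');st=manip.state();print(st['time'],st['tool_pos'],st['contact_force'],st['gripper_width'])
a=cv2.resize(w['frame'][130:280,240:390],(400,400));b=cv2.resize(s['frame'][140:300,270:430],(400,400))
cv2.imwrite('pics/c6.png',np.hstack([a,b]))
E
```

```text
20.25 [0.52396841 0.21713273 0.23709132] [-0.40997601 -1.15183498 -0.13064711] 0.7034967351185487
```

View pics/c6.png

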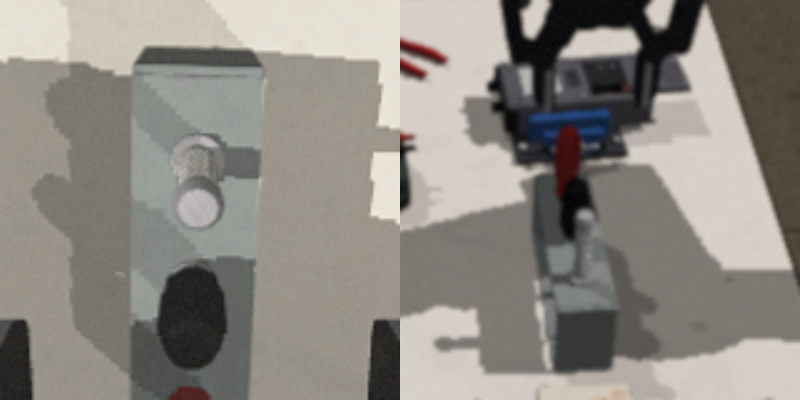

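The pin vice stands upright and seated in its hole: collar at about (197,155) in the left half of the crop, with the cap above it. In the right half, the door is open at about (665,75).

```bash
python3 -c "
from plant import manip
print(manip.job_done())"
```

```text
the job is handed in; nothing more can be done
None
```

The battery door is fully open (about 40 mm, measured from the camera images), the pin vice is back upright on its collar in its own rack hole, nothing else was touched, and the job was handed in at about 20 s on the robot's clock.

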